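# Safety-switch test, its flag shown to the camera by mirror

## Robot

A 6-joint arm with a two-finger parallel gripper is mounted at the origin on the work surface. World frame = base frame: x ahead of the robot, y to its left, z up, the work surface at z = 0. Lengths are in mm, angles in rad, forces in N, time in s.
With the tool pointing down it reaches from about 225 to 725 mm from the base axis. Payload 3.1 kg.
Tool frame: the origin (TCP) lies where the fingers leave the gripper's body, on its centre line; the fingertips stand 73 mm ahead of it and the grasp point (between the pads) lies 54 mm ahead of it; z points along the fingers, y is the line along which they close (so a half turn about z gives the same grasp; the last joint's range is limited). The gripper opens to 85 mm and grips with 20 to 120 N. Pads are 22 mm wide; open, the fingers measure 114 mm over their backs; the gripper's body (76 mm by 85 mm) begins 54 mm behind the grasp point. The pads swing forward as they close: fully open they stand 13 mm farther back than shut.
Start: joints at [1.212, 0.048, 0.099, 1.622, 0, 1.443], TCP at [120.105, 511.07, 303.912] pointing down, gripper open.
Joint ranges: [-2.91, 2.91], [-0.99, 1.94], [-1.21, 1.42], [-2.12, 2.29], [-1.49, 1.47], [-3.14, 3.14]. Speed limits (rad/s): [2.79, 2.79, 3.14, 3.14, 3.14, 3.14].

## Interface

Orientations are given as a 3x3 rotation matrix whose columns are the frame's x, y, z axes.
In Python, from station import arm, viewer, ticket gives the robot as it stands.
- The arm moves only by the tool step_arm, never from a script. Its argument "targets" is a list of rows, each a list of 7 numbers: the opening, from -1 (shut) to 1 (fully open), then the shift along the tool's x, y, z as a fraction of full scale, then the turn, a rotation vector about the tool's x, y, z as a fraction of full scale. A call has 1 to 8 rows; each row is the pose to reach, as a shift and turn from the pose commanded when the call began, along the tool's axes at that moment; what a row does not reach only later rows make up. Full scale, the value 1, is 80 cm for a shift and 90 degrees for a turn. A row lasts 1/12 s, in which the tool goes at most 41.7 mm and 7.16 degrees, less where a joint would pass 70% of its speed; a pose out of reach is approached as far as the arm can. A call with a number of a shift or a turn outside -1 to 1 is refused whole. A call with a gripper value outside its range is refused whole. The fingers move at their own pace and stop on an object; "newtons" is the grip in N (left out, the last holds). Time passes only in rows, so rows that repeat a pose let the fingers close. It gives the time, the measured TCP pose, the force, the opening and the grip force at its end, in the units of the state.
- arm.observe(): the state, without advancing time (a new reading comes with each control period).
- viewer.snapshot(name): name is "scene" or "top" or "wrist"; returns a dict with "frame" (480x640x3 uint8, red, green, blue), "fovy" (degrees; the focal length in pixels is half the picture's height over the tangent of half this angle, whatever the lens; pixels are square), "cx", "cy" (the principal point, pixels), "D" ([k1, k2, p1, p2, k3] as OpenCV has them; the pictures are not rectified), "xyz" and "orientation" of the camera in the world. Camera axes: x right, y up, looking along -z (the intrinsics and any distortion apply to the point x, -y, -z); pixel columns grow to the right and rows downward; lengths in mm; the calibration is good to about 2 mm. A picture is of the moment at which its call begins. There is no depth.
- ticket.hand_in(): hands the job in; it is judged then, once.
The state is a dict: "clock": time; "qpos": joint angles; "qd": joint speeds; "effort": joint torques, N m; "tool_pos": TCP position; "tool_rot": TCP orientation; "contact_force": force on the tool from outside, world axes, zero at the start; "wrist_torque": the same for the moment, N m; "finger_gap": finger opening in mm; "gripper_force": force on a finger pad.
Only numpy, scipy, OpenCV 4.12 (cv2) and the standard library are available. Lean on these libraries where they do the work, as an engineer would, in place of code of your own. Each camera call takes 0.05 s, during which the arm holds its last target. There are 200 camera calls.

## Task

Test the safety switch on the bench supply box for the record: press the yellow test button so that the blue lever drops, then lift the lever fully back up so that the green flag returns to the side window. Then take the mirror on the rail by its orange handle, turn it until the rail's camera sees the green flag in about the middle of the mirror, and finish while still holding the handle so that the mirror stays at that angle (it springs back if let go). Leave the other things on the desk where they are.

Things in the scene. Friction and masses are not known exactly. Their poses are not given: they have to be found in the camera images.
- supply_box: Dark grey box fixed to the desk, 150 deep (x) x 160 wide (y) x 93 high; origin at centre of underside, +x to its rear, +y its left. The front slopes at 35 deg from 30 high (x -75) up to the flat top (from x +15). Mid-slope at (-30,0,61.5) the cream switch front, 45 up-slope x 72 wide, stands 6 proud: blue lever left, yellow button right. Flag window in its right (-y) side.
- button_top (a point): Centre of the top of the round yellow test button, 18 across, 10 proud of the switch front; 36 right of the lever's middle and 14 down-slope of its pivot. Site axes: z out of the sloped face (leans 35 deg from vertical to the box's front), x up the slope, y to the box's left. It is pressed along -z.
- test_button (a joint): Travel of the test button, m: 0 out, 0.006 fully in; springs out when released (1 N to start, about 4 N fully in). Pressed some 5 mm it draws the catch and the lever springs down. It dips by itself for a moment while the lever is lifted past the catch.
- lever_tip (a point): Middle of the end of the blue toggle lever, 20 wide across the slope, 9 thick; the end is 29 from the pivot, an axis parallel to the box's y through (-28,14,58) of the box, 10 under the switch front. Up (on) it leans 0.55 rad up-slope of the face's normal, dropped 0.55 rad down-slope; the tip is then 15 up- or down-slope of the pivot and 15 out from the switch front. Site axes turn with the lever.
- lever (a joint): Angle of the lever, rad: about 0 fully up (on, held by the catch), 1.1 fully dropped (off), stop at -0.06. Sprung downwards: pushed up the slope to the stop, against about 2 to 4 N at the tip, it latches and stays; let go before that, it drops again.
- flag_mark (a point): Centre of the green contact flag, a 21 x 21 plate in the grey-framed window in the box's right side, facing the box's -y. Lever up: it fills the window, 62 above the desk, 35 to the rear of the box's centre and 84 to its right. Lever dropped: it sinks 23 out of sight and red shows.
- rig: Inspection rail fixed to the desk: slotted aluminium bar 20 x 20, 460 long along its own y, behind the supply box. Origin at desk level on the mirror's upright pivot axis; the black camera stands at the other (+y) end and looks along -y at the mirror.
- lens (a point): Front of the camera's lens, 62 above the desk, 369 from the mirror's pivot axis along the rail's +y.
- mirror_handle: Orange thumb plate on top of the round mirror (glass 60 across, centre 62 above the desk, black back) and turning with it: 34 wide (x, along the glass) x 10 thick (y) x 32 high, from 98 to 130 above the desk. Origin at desk level on the pivot axis, which runs through the plate's middle and the glass surface; +y is where the glass faces.
- mirror (a joint): Angle of the mirror about its upright pivot, rad, counter-clockwise from above, 0 to 1.4. At 0 (rest stop) the glass faces 0.4 rad clockwise of the camera, at 0.4 it faces the camera squarely. A return spring (0.02 N m at 0, 0.07 N m at 1.0) swings it back to 0 when let go.
- sight (a point): The camera's line of sight after the mirror: origin at the glass centre, +x along the reflected line, y level to its left, z up. It turns twice as far as the mirror. The flag shows mid-mirror when it lies on this +x axis (the glass then faces half-way between lens and flag).
- knife: Orange utility knife, 150 x 26 x 18, lying on the cutting mat; loose bystander, origin at the centre of its underside.
- prototype: Small flat six-sided cardboard housing, 84 x 50 x 26; loose bystander, origin at the centre of its underside.
- coil_spring: Steel coil spring standing upright, 18 across, 30 high; loose bystander, origin at the centre of its underside.
- parts_boxes: Two clear plastic boxes of hardware, stacked and joined, 85 x 65 x 50; loose bystander, origin at the centre of its underside.
- mouse: White computer mouse, 108 x 60 x 30; loose bystander, origin at the centre of its underside.
- glue_gun: Red hot-glue gun lying on its side, 45 high, about 160 long; loose bystander, origin at the centre of its underside.
- tape_roll: Roll of tan tape lying flat, 84 across, 22 high; loose bystander, origin at the centre of its underside.

How it is judged:
By the outcome, as a careful person would: the job done as asked, in the order asked, and still so for the second after the job is handed in, while the arm keeps its last pose, push and grip.
It also fails if it takes over 58 s, if anything falls off the work surface, if the arm or the gripper's body presses on something with over 40 N, if the wrist force passes 120 N, or if a joint passes its speed limit or range.

## Working session

There is one attempt and no reset: what is moved stays moved. The work goes in short steps, Python scripts to look and compute and a tool call to move; the robot and the scene stay as the last step left them, time stands still between calls to the robot, and variables do not carry over. Pictures are saved under pics/ and viewed, at most 10 in all, crops included, and the job is handed in when it is done.

Besides the shell and the picture viewer there is one more tool, called after ">>>" as name(argument=value, ...), one argument or row to a line, values as JSON. step_arm: Moves the arm, as the interface text tells. Shift numbers are shares of 80 cm and turn numbers shares of 90 degrees, none past 1 either way. Its arguments: {"type":"object","properties":{"targets":{"type":"array"},"newtons":{"type":"number"}},"required":["targets"]}

```bash
mkdir -p pics; ls
python3 - <<'E'
from station import arm, viewer
import cv2,pickle
d={}
for n in ("scene","top","wrist"):
    s=viewer.snapshot(n); d[n]=s
    cv2.imwrite(f"pics/{n}0.png",s["frame"][:,:,::-1])
    print(n,s["fovy"],s["cx"],s["cy"],s["D"],s["xyz"],s["orientation"])
pickle.dump(d,open("s0.pkl","wb"))
print(arm.observe())
E
```

```text
pics
scene 51.22430825702591 305.99346167675054 237.572750465253 [-0.13302181  0.          0.          0.          0.        ] [1397.85126932 -132.98545306  707.69523893] [[ 0.15000662 -0.56247455  0.8130931 ]
 [ 0.98868359  0.08672296 -0.12240865]
 [-0.00166209  0.82225392  0.56911838]]
top 54.18517143561469 312.9555917514052 241.05282312711762 [-0.08895749  0.          0.          0.          0.        ] [ 320.25625396   29.01482743 1094.33096087] [[-4.22900761e-03  9.87860011e-01 -1.55289128e-01]
 [-9.99577514e-01  2.89598171e-04  2.90638722e-02]
 [ 2.87560086e-02  1.55346432e-01  9.87441430e-01]]
wrist 65.57707310058593 314.72330481290516 242.535184970657 [-0.02343841  0.          0.          0.          0.        ] [ 38.47988735 529.41362571 372.50482538] [[ 0.22807513 -0.92237078 -0.3117914 ]
 [ 0.97364063  0.21528155  0.07535103]
 [-0.00237866 -0.32075847  0.94715804]]
{'clock': 0.15, 'qpos': array([1.21217367e+00, 4.85798246e-02, 9.79264256e-02, 1.62201233e+00,
       1.05230332e-05, 1.44299047e+00]), 'qd': array([-0.00019454, -0.0026062 ,  0.00499729, -0.00015543,  0.00186996,
        0.00022737]), 'effort': array([ 2.01735405e-03, -3.39260137e+01,  3.20423055e+01,  1.54097920e-02,
       -9.82251959e-05,  4.04057907e-07]), 'tool_pos': array([119.99238866, 510.73760963, 302.97067093]), 'tool_rot': array([[-9.73479773e-01,  2.28772130e-01, -6.65985114e-04],
       [ 2.28772965e-01,  9.73478238e-01, -1.74677872e-03],
       [ 2.48707727e-04, -1.85281314e-03, -9.99998253e-01]]), 'contact_force': array([ 0.03486635, -0.29877764,  0.19397046]), 'wrist_torque': array([0.02259486, 0.01643922, 0.00596639]), 'gripper_force': 0.0, 'finger_gap': 85.3937034496774}
```

View pics/scene0.png

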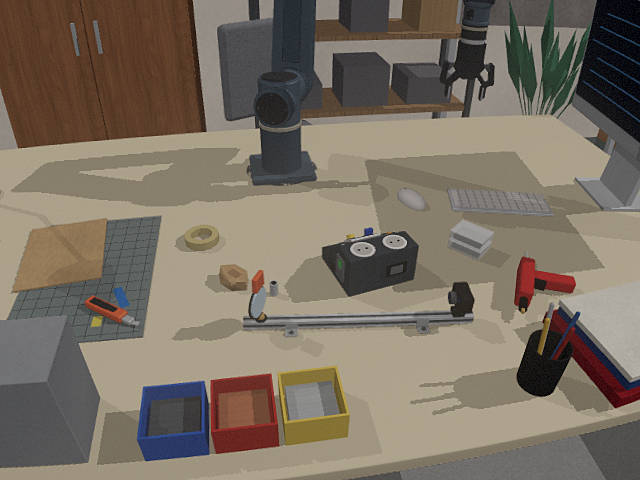

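View pics/top0.png

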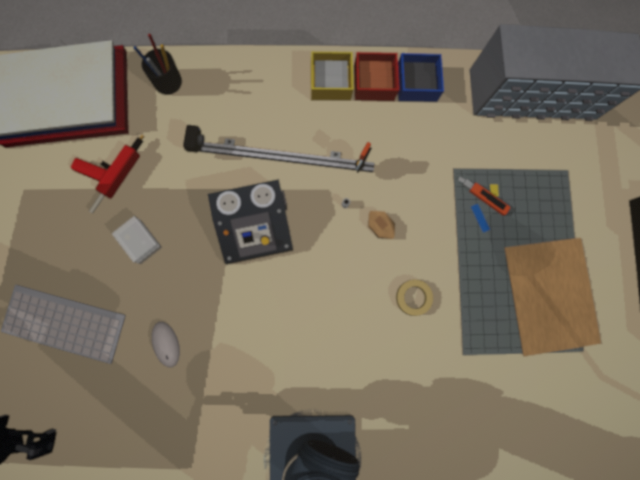

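```bash
cat > h.py <<'E'
import numpy as np,cv2
def K(s):
    f=240/np.tan(np.radians(s["fovy"])/2); return np.array([[f,0,s["cx"]],[0,f,s["cy"]],[0,0,1.]])
def ray(s,uv):
    p=cv2.undistortPoints(np.array(uv,float).reshape(-1,1,2),K(s),np.array(s["D"])).reshape(-1,2)
    d=np.c_[p[:,0],-p[:,1],-np.ones(len(p))]@np.array(s["orientation"]).T
    return np.array(s["xyz"]),d/np.linalg.norm(d,axis=1)[:,None]
def onz(s,uv,z):
    o,d=ray(s,uv); z=np.broadcast_to(z,len(d)); return o+d*((z-o[2])/d[:,2])[:,None]
def proj(s,P):
    R=np.array(s["orientation"]); c=(np.atleast_2d(P)-s["xyz"])@R*[1,-1,-1]
    return cv2.projectPoints(c.reshape(-1,1,3),np.zeros(3),np.zeros(3),K(s),np.array(s["D"]))[0].reshape(-1,2)
def tri(a,ua,b,ub):
    o1,d1=ray(a,[ua]);o2,d2=ray(b,[ub]);d1=d1[0];d2=d2[0]
    t=np.linalg.lstsq(np.c_[d1,-d2],o2-o1,rcond=None)[0]
    p,q=o1+t[0]*d1,o2+t[1]*d2; return (p+q)/2,np.linalg.norm(p-q)
def blobs(s,lo,hi,box,amin=6):
    h=cv2.cvtColor(s["frame"],cv2.COLOR_RGB2HSV); m=cv2.inRange(h,lo,hi); k=np.zeros_like(m);x0,y0,x1,y1=box;k[y0:y1,x0:x1]=255
    n,l,st,c=cv2.connectedComponentsWithStats(m&k); return [(c[i].round(1),int(st[i,4]),st[i,:4].tolist()) for i in range(1,n) if st[i,4]>=amin]
E
python3 - <<'E'
import pickle,cv2
from h import *
d=pickle.load(open("s0.pkl","rb"))
t,s=d["top"],d["scene"]
c=t["frame"][110:280,170:400]
cv2.imwrite("pics/topc.png",cv2.resize(c,None,fx=3.4,fy=3.4,interpolation=cv2.INTER_CUBIC)[:,:,::-1])
c=s["frame"][210:340,230:490]
cv2.imwrite("pics/scenec.png",cv2.resize(c,None,fx=3,fy=3,interpolation=cv2.INTER_CUBIC)[:,:,::-1])
for n,lo,hi in (("blue",(105,120,60),(130,255,255)),("yel",(20,120,100),(35,255,255)),("or",(3,150,120),(14,255,255)),("grn",(45,100,40),(80,255,255))):
    print(n,"top",blobs(t,lo,hi,(170,110,400,280)),"scene",blobs(s,lo,hi,(230,210,490,340)))
E
```

```text
blue top [(array([246.4, 234.2]), 32, [243, 232, 8, 5])] scene [(array([368.4, 231.2]), 52, [365, 228, 8, 8])]
yel top [(array([264.6, 240.3]), 56, [261, 237, 8, 8])] scene [(array([350.2, 235.8]), 25, [347, 234, 7, 5])]
or top [(array([365.3, 149.1]), 50, [361, 143, 9, 13]), (array([225.4, 232. ]), 7, [224, 231, 4, 3])] scene [(array([257.4, 281.2]), 184, [252, 270, 12, 23])]
grn top [] scene [(array([339.8, 263.4]), 20, [338, 259, 4, 9])]
```

View pics/topc.png

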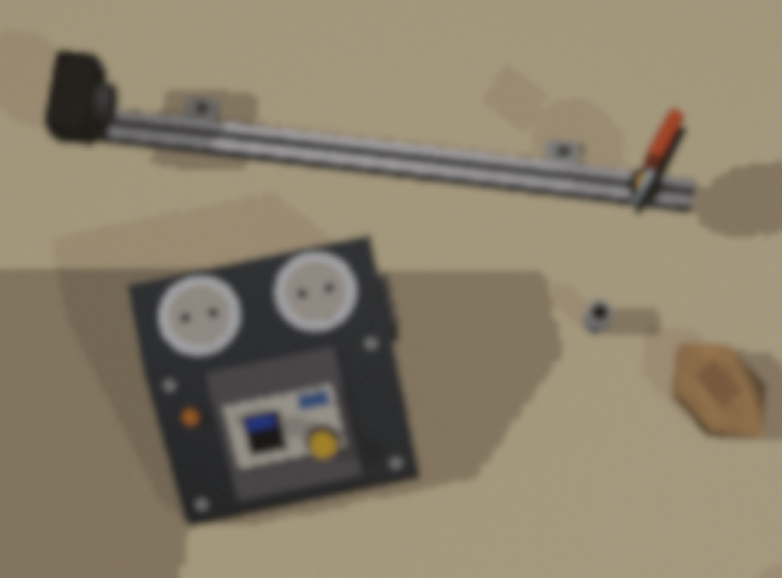

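View pics/scenec.png

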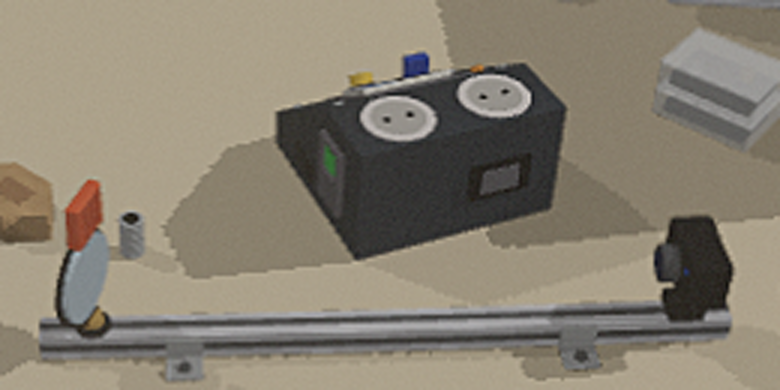

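Run:
```python
import pickle,cv2
from h import *
d=pickle.load(open("s0.pkl","rb"))
t,s=d["top"],d["scene"]
f=lambda p:np.array(p)/3.4+[170,110]-0.35
L=np.array([[75,80,93],[75,-80,93],[-75,80,30],[-75,-80,30.]])
W=onz(t,[f(p) for p in [(130,285),(370,237),(188,522),(416,475)]],L[:,2]); print(W.round(1))
def fit(A,B):
    a,b=A.mean(0),B.mean(0);U,S,V=np.linalg.svd((A-a).T@(B-b));R=(U@V).T
    return R,b-R@a
R,o=fit(L[:,:2],W[:,:2]); th=np.arctan2(R[1,0],R[0,0]); print("box",o,th, (L[:,:2]@R.T+o-W[:,:2]).round(1))
B=lambda p:np.r_[R@p[:2]+o,p[2]]
n=np.array([-np.sin(.61087),0,np.cos(.61087)]);u=np.array([n[2],0,-n[0]])
piv=np.array([-28,14,58.]); top=piv+n*10
btn=np.array([piv[0],piv[1]-36,piv[2]])+n*20-u*14
tip=piv+29*(np.cos(.55)*n+np.sin(.55)*u)
fl=np.array([35,-84,62.])
for nm,p in (("btn",btn),("tip",tip),("flag",fl)):
    w=B(p);print(nm,p.round(1),w.round(1),proj(t,w),proj(s,w))
print("tri btn",tri(t,(264.6,240.3),s,(350.2,235.8)),"tip",tri(t,(246.4,234.2),s,(368.4,231.2)))
h,g=tri(t,(365.3,149.1),s,(257.4,281.2)); print("handle tri",h,g)
print("handle ends z130/98..",onz(t,[f((676,115)),f((641,178))],130))
r=onz(t,[f((694,195)),f((400,158)),f((110,127))],20);print("rail",r, np.arctan2(*(r[2]-r[0])[[1,0]]))
print("cam lens",onz(t,[f((108,100))],62), tri(t,f((108,100)),s,np.array((664,263))/3+[230,210]-.33))
pickle.dump((R,o),open("box.pkl","wb"))
```

```text
[[583.3 229.7  93. ]
 [615.5  75.1  93. ]
 [436.6 198.3  30. ]
 [468.4  45.7  30. ]]
box [525.9677673  137.21131191] 0.20470514441515825 [[-0.2  1.1]
 [ 0.1 -1. ]
 [-0.3  2. ]
 [ 0.4 -2.1]]
btn [-50.9 -22.   66.4] [480.6 105.3  66.4] [[264.85022936 241.64416344]] [[349.45742246 233.50552763]]
tip [-29.8  14.   86.9] [494.  144.9  86.9] [[246.04319516 234.08425552]] [[368.38627938 227.73975497]]
flag [ 35. -84.  62.] [577.3  62.1  62. ] [[284.69152003 199.61314542]] [[339.46959602 262.36936282]]
tri btn (array([484.22878779, 106.30641089,  62.38396526]), np.float64(0.21263675856214115)) tip (array([495.21506249, 145.12722723,  78.36472538]), np.float64(0.11933212018510367))
handle tri [ 678.69499215 -115.73359193  115.80814446] 0.0456031942149232
handle ends z130/98.. [[ 686.42739424 -120.87522462  130.        ]
 [ 644.1434073   -97.45905035  130.        ]]
rail [[ 668.90107539 -149.16989814   20.        ]
 [ 694.76235306   57.89977967   20.        ]
 [ 717.53889335  262.72502793   20.        ]] 1.4532575438534263
cam lens [[721.36233297 255.75338931  62.        ]] (array([721.28366468, 255.4826063 ,  61.93448329]), np.float64(0.57724546287201))
```

```bash
cat > m.py <<'E'
import numpy as np,json,pickle
from scipy.spatial.transform import Rotation as Ro
from h import *
R2,o=pickle.load(open("box.pkl","rb"))
RB=np.eye(3);RB[:2,:2]=R2
B=lambda p:RB@np.array(p,float)+[o[0],o[1],0]
a=np.radians(35); n=np.array([-np.sin(a),0,np.cos(a)]);u=np.array([n[2],0,-n[0]])
piv=np.array([-28,14,58.]); btn=piv+[0,-36,0]+n*20-u*14
RT=RB@np.c_[-u,[0,1,0],-n]   # tool facing the slope
def load(): c=json.load(open("cmd.json")); return np.array(c["p"]),np.array(c["R"])
def save(p,R): json.dump({"p":np.array(p).tolist(),"R":np.array(R).tolist()},open("cmd.json","w"))
def row(p,R):  # row from commanded pose to p,R ; does not update
    p0,R0=load(); return np.r_[R0.T@(p-p0)/800, Ro.from_matrix(R0.T@R).as_rotvec()/(np.pi/2)].round(4)
def did(r):
    p0,R0=load(); r=np.array(r); save(p0+R0@r[:3]*800, R0@Ro.from_rotvec(r[3:]*np.pi/2).as_matrix())
def err():
    from station import arm
    s=arm.observe();p,R=load(); 
    print("t",s["clock"],"pos",s["tool_pos"].round(1),"cmd",p.round(1),"roterr",Ro.from_matrix(R.T@s["tool_rot"]).as_rotvec().round(4),"F",s["contact_force"].round(2),"gap",s["finger_gap"],s["gripper_force"]); return s
E
python3 - <<'E'
from m import *
from station import arm
s=arm.observe()
save([120.105,511.07,303.912],s["tool_rot"])
print(row(B(btn+n*123),RT), B(btn+n*123))
E
```

```text
[-0.4747 -0.4276  0.1717 -0.0858 -0.3831 -0.2682] [411.48691938  90.97443907 167.10867222]
```

>>> step_arm(
  targets=[
    [-1,-0.4747,-0.4276,0.1717,-0.0858,-0.3831,-0.2682],
    [-1,-0.4747,-0.4276,0.1717,-0.0858,-0.3831,-0.2682],
    [-1,-0.4747,-0.4276,0.1717,-0.0858,-0.3831,-0.2682],
    [-1,-0.4747,-0.4276,0.1717,-0.0858,-0.3831,-0.2682],
    [-1,-0.4747,-0.4276,0.1717,-0.0858,-0.3831,-0.2682],
    [-1,-0.4747,-0.4276,0.1717,-0.0858,-0.3831,-0.2682],
    [-1,-0.4747,-0.4276,0.1717,-0.0858,-0.3831,-0.2682],
    [-1,-0.4747,-0.4276,0.1717,-0.0858,-0.3831,-0.2682],
  ],
)

```text
clock: 0.82
tool_pos: [301.9, 245.6, 214.0]
tool_rot: [[-0.802, -0.208, 0.561], [-0.17, 0.978, 0.119], [-0.573, 0.0, -0.819]]
contact_force: [0.4, 0.1, 0.5]
finger_gap: 0.1
gripper_force: 0.0
```

```bash
cat >> m.py <<'E'
def load():
    from station import arm
    s=arm.observe(); return s["tool_pos"],s["tool_rot"]
E
python3 - <<'E'
from m import *
print(row(B(btn+n*123),RT))
E
```

```text
[-0.0433 -0.2174  0.1018  0.0016 -0.0003  0.0022]
```

>>> step_arm(
  targets=[
    [-1,-0.0433,-0.2174,0.1018,0,0,0],
    [-1,-0.0433,-0.2174,0.1018,0,0,0],
    [-1,-0.0433,-0.2174,0.1018,0,0,0],
    [-1,-0.0433,-0.2174,0.1018,0,0,0],
    [-1,-0.0433,-0.2174,0.1018,0,0,0],
    [-1,-0.0433,-0.2174,0.1018,0,0,0],
    [-1,-0.0433,-0.2174,0.1018,0,0,0],
  ],
)

```text
clock: 1.4
tool_pos: [412.0, 90.3, 169.1]
tool_rot: [[-0.804, -0.198, 0.56], [-0.161, 0.98, 0.116], [-0.572, 0.003, -0.82]]
contact_force: [-0.5, 0.3, -0.1]
finger_gap: 0.2
gripper_force: 0.0
```

Run:
```python
from m import *
from station import arm,viewer
s=arm.observe();print(s["clock"],s["tool_pos"],row(B(btn+n*123),RT))
w=viewer.snapshot("wrist");pickle.dump(w,open("w1.pkl","wb"))
cv2.imwrite("pics/w1.png",w["frame"][:,:,::-1])
tcp,Rt=s["tool_pos"],s["tool_rot"]
print("tip px",proj(w,tcp+Rt[:,2]*73),"btn",proj(w,B(btn)),"levertip",proj(w,B(piv+29*(np.cos(.55)*n+np.sin(.55)*u))))
for nm,lo,hi in (("blue",(105,120,40),(130,255,255)),("yel",(20,120,80),(35,255,255))): print(nm,blobs(w,lo,hi,(0,0,640,480),60))
```

```text
1.4 [412.01745388  90.2959247  169.07852664] [ 0.0018  0.001   0.0017 -0.0004 -0.0012 -0.0036]
tip px [[314.89383659 318.98386444]] btn [[316.32078828 270.35908222]] levertip [[378.62150095 319.66986166]]
blue [(array([374.5, 304.6]), 1161, [357, 288, 36, 35]), (array([  7.1, 365.3]), 647, [0, 346, 23, 61]), (array([567. , 393.2]), 2323, [489, 383, 151, 30]), (array([ 24.9, 406.8]), 75, [19, 402, 14, 9])]
yel [(array([313.6, 268.7]), 808, [298, 253, 32, 32]), (array([142.2, 379.8]), 3588, [102, 354, 92, 62])]
```

View pics/w1.png

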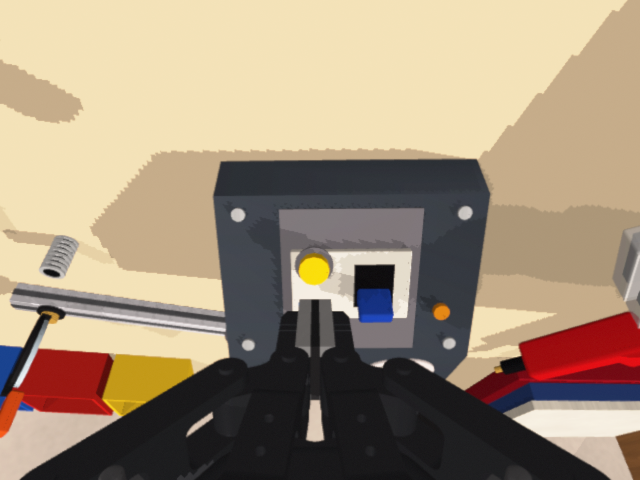

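```bash
python3 - <<'E'
import pickle
from m import *
o2=np.array(o)+R2@np.array([-.6,-1.2]); pickle.dump((R2,o2),open("box.pkl","wb"))
E
python3 - <<'E'
from m import *
for k in (6,2,0,-2,-4,-5,-5.6): print(k,row(B(btn+n*(73+k)),RT))
E
```

```text
6 [ 0.003  -0.0023  0.0569  0.0007 -0.0005 -0.0019]
2 [ 0.003  -0.0023  0.0619  0.0007 -0.0005 -0.0019]
0 [ 0.003  -0.0023  0.0644  0.0007 -0.0005 -0.0019]
-2 [ 0.003  -0.0023  0.0669  0.0007 -0.0005 -0.0019]
-4 [ 0.003  -0.0023  0.0694  0.0007 -0.0005 -0.0019]
-5 [ 0.003  -0.0023  0.0706  0.0007 -0.0005 -0.0019]
-5.6 [ 0.003  -0.0023  0.0714  0.0007 -0.0005 -0.0019]
```

>>> step_arm(
  targets=[
    [-1,0.003,-0.0023,0.03,0,0,-0.002],
    [-1,0.003,-0.0023,0.05,0,0,-0.002],
    [-1,0.003,-0.0023,0.0619,0,0,-0.002],
    [-1,0.003,-0.0023,0.0619,0,0,-0.002],
    [-1,0.003,-0.0023,0.0619,0,0,-0.002],
  ],
)

```text
clock: 1.87
tool_pos: [437.7, 97.5, 128.2]
tool_rot: [[-0.801, -0.21, 0.56], [-0.172, 0.978, 0.12], [-0.573, 0.0, -0.819]]
contact_force: [0.7, 0.7, 1.0]
finger_gap: 0.3
gripper_force: 0.0
```

>>> step_arm(
  targets=[
    [-1,0,0,0.0025,0,0,0],
    [-1,0,0,0.005,0,0,0],
    [-1,0,0,0.005,0,0,0],
  ],
)

```text
clock: 2.12
tool_pos: [441.1, 96.7, 126.2]
tool_rot: [[-0.8, -0.207, 0.563], [-0.169, 0.978, 0.119], [-0.576, -0.0, -0.818]]
contact_force: [0.4, -0.3, -0.8]
finger_gap: 0.3
gripper_force: 0.0
```

Run:
```python
from m import *
from station import arm
s=arm.observe();print(s["clock"],s["contact_force"], "tip above btn along n etc (box axes -u,y,-n):",RT.T@(s["tool_pos"]+73*s["tool_rot"][:,2]-B(btn)))
```

```text
2.1167 [ 0.415104   -0.3490916  -0.77105586] tip above btn along n etc (box axes -u,y,-n): [-1.90039364  0.87356061  1.1431617 ]
```

>>> step_arm(
  targets=[
    [-1,0.002,-0.001,0.0025,0,0,0],
    [-1,0.002,-0.001,0.005,0,0,0],
    [-1,0.002,-0.001,0.005,0,0,0],
    [-1,0.002,-0.001,0.005,0,0,0],
  ],
)

```text
clock: 2.45
tool_pos: [442.4, 95.6, 121.8]
tool_rot: [[-0.8, -0.206, 0.563], [-0.168, 0.979, 0.118], [-0.576, -0.0, -0.818]]
contact_force: [0.1, 0.5, 1.8]
finger_gap: -0.1
gripper_force: 0.9
```

Run:
```python
from m import *
from station import arm,viewer
s=arm.observe();print(s["clock"],RT.T@s["contact_force"], RT.T@(s["tool_pos"]+73*s["tool_rot"][:,2]-B(btn)))
w=viewer.snapshot("wrist")
for nm,lo,hi in (("blue",(105,120,40),(130,255,255)),("yel",(20,120,80),(35,255,255))): print(nm,blobs(w,lo,hi,(200,150,450,450),60))
w=viewer.snapshot("scene");print(blobs(w,(45,100,40),(80,255,255),(230,210,490,340)))
```

```text
2.45 [-1.24408518  0.41651296 -1.36919837] [-0.27553734 -0.51744507  5.34346535]
blue [(array([391.6, 351.9]), 886, [371, 342, 46, 26])]
yel []
[(array([339.6, 263.3]), 24, [338, 259, 4, 9])]
```

>>> step_arm(
  targets=[
    [-1,0,0,0.0025,0,0,0],
    [-1,0,0,0.004,0,0,0],
    [-1,0,0,0.004,0,0,0],
    [-1,0,0,0.004,0,0,0],
  ],
)

```text
clock: 2.88
tool_pos: [444.0, 95.9, 119.5]
tool_rot: [[-0.801, -0.206, 0.563], [-0.169, 0.979, 0.118], [-0.575, -0.001, -0.818]]
contact_force: [-8.1, -1.3, 9.9]
finger_gap: 0.1
gripper_force: 6.2
```

```bash
cat > chk.py <<'E'
from m import *
from station import arm,viewer
s=arm.observe();print(s["clock"],RT.T@s["contact_force"], RT.T@(s["tool_pos"]+73*s["tool_rot"][:,2]-B(btn)))
w=viewer.snapshot("wrist")
for nm,lo,hi in (("blue",(105,120,40),(130,255,255)),("yel",(20,120,80),(35,255,255))): print(nm,blobs(w,lo,hi,(200,150,450,450),60))
w=viewer.snapshot("scene");print(blobs(w,(45,100,40),(80,255,255),(230,210,490,340)))
E
python3 chk.py
```

```text
2.8833 [  1.02905907   0.38712614 -12.82677158] [-0.1596981  -0.52143535  8.12122058]
blue [(array([399.2, 333.5]), 1212, [373, 322, 54, 24])]
yel []
[]
```

```bash
cat >> m.py <<'E'
def P(d,out,dy=2): return B(piv+[0,dy,0]+n*(10+out+71)-u*d)
E
python3 - <<'E'
from m import *
p,R=load()
print(row(p+RT[:,2]*-40,RT)); print(row(P(42,40),RT),row(P(42,7),RT))
E
```

```text
[-0.0001  0.     -0.05    0.0005  0.001   0.0014]
[ 0.035   0.0483 -0.0451  0.0005  0.001   0.0014] [ 0.0351  0.0483 -0.0039  0.0005  0.001   0.0014]
```

>>> step_arm(
  targets=[
    [-1,0,0,-0.05,0,0,0],
    [-1,0,0,-0.05,0,0,0],
    [-1,0.035,0.0483,-0.045,0,0.001,0.001],
    [-1,0.035,0.0483,-0.045,0,0.001,0.001],
    [-1,0.035,0.0483,-0.02,0,0.001,0.001],
    [-1,0.035,0.0483,-0.004,0,0.001,0.001],
    [-1,0.035,0.0483,-0.004,0,0.001,0.001],
    [-1,0.035,0.0483,-0.004,0,0.001,0.001],
  ],
)

```text
clock: 3.65
tool_pos: [410.2, 128.6, 102.8]
tool_rot: [[-0.805, -0.205, 0.557], [-0.168, 0.979, 0.117], [-0.569, 0.001, -0.822]]
contact_force: [0.0, -1.1, 0.5]
finger_gap: 0.1
gripper_force: 0.0
```

Run:
```python
from m import *
from station import arm,viewer
s=arm.observe();print(s["clock"],RT.T@s["contact_force"], RT.T@(s["tool_pos"]-P(0,0,0)))
print(row(P(12,7),RT),row(P(6,7),RT),row(P(4,7),RT))
w=viewer.snapshot("wrist");cv2.imwrite("pics/w2.png",w["frame"][150:450,160:560,::-1])
```

```text
3.65 [-0.15386113 -1.0979337  -0.54737178] [45.13025955  2.32142604 -5.33143768]
[-0.0414 -0.0004 -0.0023  0.0011 -0.0034  0.0006] [-0.0489 -0.0004 -0.0023  0.0011 -0.0034  0.0006] [-0.0514 -0.0004 -0.0024  0.0011 -0.0034  0.0006]
```

View pics/w2.png

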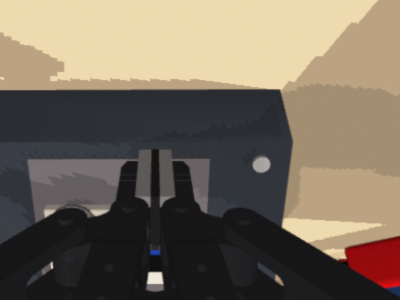

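>>> step_arm(
  targets=[
    [-1,-0.012,0,-0.002,0,-0.002,0],
    [-1,-0.024,0,-0.002,0,-0.002,0],
    [-1,-0.032,0,-0.002,0,-0.002,0],
    [-1,-0.038,0,-0.002,0,-0.002,0],
    [-1,-0.041,0,-0.002,0,-0.002,0],
    [-1,-0.041,0,-0.002,0,-0.002,0],
  ],
)

```text
clock: 4.2
tool_pos: [437.5, 134.0, 125.8]
tool_rot: [[-0.8, -0.204, 0.564], [-0.167, 0.979, 0.118], [-0.576, 0.001, -0.817]]
contact_force: [-1.6, -0.8, -0.1]
finger_gap: 0.1
gripper_force: 0.7
```

```bash
sed -i 's/-B(btn)))/-B(btn)), RT.T@(s["tool_pos"]-P(0,0,0)))/' chk.py; python3 chk.py
```

```text
4.2 [ 1.47246236 -0.4540629  -0.91923203] [-5.0687519  38.13856736  3.79545259] [ 9.1606181   2.05336271 -8.20413734]
blue [(array([237.2, 356.4]), 434, [214, 351, 42, 17])]
yel [(array([228.1, 306.5]), 1294, [207, 287, 43, 40])]
[(array([339.3, 263.2]), 19, [338, 260, 4, 8])]
```

>>> step_arm(
  targets=[
    [-1,-0.003,0,0,0,0,0],
    [-1,-0.006,0,0,0,0,0],
    [-1,-0.006,0,0,0,0,0],
    [-1,-0.006,0,0,0,0,0],
  ],
)

```text
clock: 4.63
tool_pos: [441.0, 134.8, 128.0]
tool_rot: [[-0.8, -0.205, 0.564], [-0.167, 0.979, 0.118], [-0.576, 0.001, -0.817]]
contact_force: [-0.5, -0.7, -0.7]
finger_gap: 0.1
gripper_force: 0.3
```

```bash
python3 chk.py
```

```text
4.6333 [ 0.94061434 -0.61939573  0.18708919] [-9.23913856 38.23100479  4.11134942] [ 4.98506238  2.13645652 -7.88824507]
blue [(array([233.9, 351. ]), 666, [213, 343, 42, 18])]
yel [(array([226.9, 298.8]), 1360, [206, 278, 43, 42])]
[(array([339.5, 263.1]), 22, [338, 259, 4, 9])]
```

>>> step_arm(
  targets=[
    [-1,-0.003,0,0,0,0,0],
    [-1,-0.005,0,0,0,0,0],
    [-1,-0.005,0,0,0,0,0],
    [-1,-0.005,0,0,0,0,0],
  ],
)

```text
clock: 5.07
tool_pos: [444.1, 135.5, 130.3]
tool_rot: [[-0.8, -0.205, 0.563], [-0.167, 0.979, 0.118], [-0.576, 0.001, -0.818]]
contact_force: [-1.1, 0.0, 0.0]
finger_gap: -0.1
gripper_force: 0.8
```

```bash
python3 chk.py
```

```text
5.0667 [ 0.88480394  0.25908008 -0.6424141 ] [-13.13799615  38.28275963   4.02783784] [ 1.05074709  2.18110933 -7.97184739]
blue [(array([233., 344.]), 694, [212, 336, 42, 17])]
yel [(array([224.7, 293.6]), 1494, [203, 272, 44, 44])]
[(array([339.7, 263.4]), 21, [338, 259, 4, 9])]
```

>>> step_arm(
  targets=[
    [-1,-0.0025,0,0,0,0,0],
    [-1,-0.004,0,0,0,0,0],
    [-1,-0.004,0,0,0,0,0],
    [-1,-0.004,0,0,0,0,0],
  ],
)

```text
clock: 5.5
tool_pos: [445.7, 135.9, 131.0]
tool_rot: [[-0.802, -0.204, 0.561], [-0.167, 0.979, 0.118], [-0.573, 0.001, -0.819]]
contact_force: [-5.0, -1.0, 0.5]
finger_gap: 0.2
gripper_force: 2.9
```

```bash
python3 chk.py
```

```text
5.5 [ 3.91667168  0.00825859 -3.37859889] [-14.68453423  38.3087431    4.35954781] [-0.71784034  2.21157501 -7.64037993]
blue [(array([232.6, 342. ]), 699, [212, 334, 42, 17])]
yel [(array([224.3, 290.6]), 1502, [202, 269, 45, 44])]
[(array([339.6, 262.8]), 21, [338, 259, 4, 8])]
```

>>> step_arm(
  targets=[
    [-1,-0.002,0,0,0,0,0],
    [-1,-0.003,0,0,0,0,0],
    [-1,-0.003,0,0,0,0,0],
  ],
)

```text
clock: 5.85
tool_pos: [446.3, 136.0, 131.2]
tool_rot: [[-0.805, -0.204, 0.558], [-0.168, 0.979, 0.117], [-0.57, 0.001, -0.822]]
contact_force: [-12.1, -2.5, 3.1]
finger_gap: 0.1
gripper_force: 6.2
```

```bash
python3 chk.py
```

```text
5.85 [ 8.31898272  0.03771676 -9.61213361] [-15.00933186  38.32478922   4.61040108] [-1.34281984  2.23932794 -7.38878715]
blue [(array([232.4, 342. ]), 702, [211, 334, 43, 17])]
yel [(array([224. , 290.1]), 1509, [202, 268, 45, 45])]
[(array([339.6, 263.1]), 17, [338, 259, 4, 9])]
```

>>> step_arm(
  targets=[
    [-1,0.03,0,0,0,0,0],
    [-1,0.03,0,0,0,0,0],
    [-1,0.03,0,-0.08,0,0,0],
    [-1,0.03,0,-0.08,0,0,0],
    [-1,0.03,0,-0.08,0,0,0],
  ],
)

```text
clock: 6.37
tool_pos: [395.7, 125.2, 179.3]
tool_rot: [[-0.794, -0.205, 0.573], [-0.166, 0.979, 0.12], [-0.585, -0.0, -0.811]]
contact_force: [2.3, 0.2, 1.6]
finger_gap: -0.4
gripper_force: 0.0
```

```bash
python3 chk.py
python3 - <<'E'
from station import viewer
import cv2
w=viewer.snapshot("wrist");a=w["frame"][150:450,160:560]
s=viewer.snapshot("scene")["frame"][225:300,300:400]
import numpy as np
cv2.imwrite("pics/c3.png",np.hstack([a,cv2.resize(s,(400,300))])[:,:,::-1])
E
```

```text
6.3667 [-2.82089959 -0.2520839  -0.02777557] [ -1.5801913   37.93613451 -64.55473247] [ 13.48291795   1.88410304 -76.54697241]
blue [(array([310.6, 288.7]), 716, [295, 278, 34, 31]), (array([256.3, 297. ]), 374, [242, 291, 30, 13])]
yel [(array([252.2, 258.6]), 720, [237, 244, 31, 30])]
[(array([339.6, 263.2]), 20, [338, 259, 4, 9])]
```

View pics/c3.png

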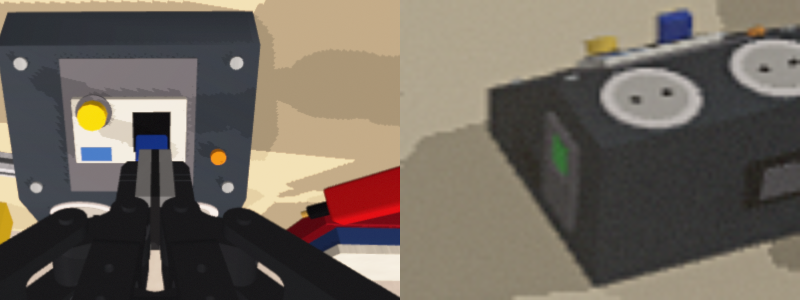

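```bash
cat >> m.py <<'E'
def RD(yaw):  # tool down, plate normal (tool y) at yaw+pi/2
    c,s=np.cos(yaw),np.sin(yaw); return np.array([[-c,-s,0],[-s,c,0],[0,0,-1.]])
E
python3 - <<'E'
from m import *
import pickle
d=pickle.load(open("s0.pkl","rb"))
print("flag",B([35,-84,62]),onz(d["scene"],[(339.7,263.3)],62))
print(row(np.array([678,-112,243.]),RD(-.5175)))
print(RD(-.5175))
E
```

```text
flag [576.96885409  60.78298505  62.        ] [[580.54743693  61.90388838  62.        ]]
[-0.2858 -0.3625  0.0931  0.1418  0.3736  0.4456]
[[-0.86905867  0.49470904  0.        ]
 [ 0.49470904  0.86905867  0.        ]
 [ 0.          0.         -1.        ]]
```

>>> step_arm(
  targets=[
    [-1,0,0,-0.06,0,0,0],
    [-1,0,0,-0.1,0,0,0],
    [-1,-0.2858,-0.3625,0.0931,0.1418,0.3736,0.4456],
    [-1,-0.2858,-0.3625,0.0931,0.1418,0.3736,0.4456],
    [-1,-0.2858,-0.3625,0.0931,0.1418,0.3736,0.4456],
    [-1,-0.2858,-0.3625,0.0931,0.1418,0.3736,0.4456],
    [-1,-0.2858,-0.3625,0.0931,0.1418,0.3736,0.4456],
    [-1,-0.2858,-0.3625,0.0931,0.1418,0.3736,0.4456],
  ],
)

```text
clock: 7.23
tool_pos: [554.8, -22.0, 240.3]
tool_rot: [[-0.927, 0.35, 0.135], [0.352, 0.936, -0.011], [-0.13, 0.038, -0.991]]
contact_force: [0.1, 0.1, 2.7]
finger_gap: 0.2
gripper_force: 0.0
```

Run:
```python
from m import *
print(load()[0],row(np.array([678,-112,243.]),RD(-.5175)))
```

```text
[554.81195023 -22.00371878 240.32279668] [-0.1828 -0.0513  0.0187  0.0305  0.081   0.0999]
```

>>> step_arm(
  targets=[
    [1,-0.1828,-0.0513,0.0187,0.0305,0.081,0.0999],
    [1,-0.1828,-0.0513,0.0187,0.0305,0.081,0.0999],
    [1,-0.1828,-0.0513,0.0187,0.0305,0.081,0.0999],
    [1,-0.1828,-0.0513,0.0187,0.0305,0.081,0.0999],
    [1,-0.1828,-0.0513,0.0187,0.0305,0.081,0.0999],
    [1,-0.1828,-0.0513,0.0187,0.0305,0.081,0.0999],
    [1,-0.1828,-0.0513,0.0187,0.0305,0.081,0.0999],
  ],
)

```text
clock: 7.82
tool_pos: [676.2, -109.9, 243.2]
tool_rot: [[-0.871, 0.491, 0.001], [0.491, 0.871, 0.0], [-0.001, 0.001, -1.0]]
contact_force: [-1.0, 0.3, 0.5]
finger_gap: 83.3
gripper_force: 0.0
```

Run:
```python
from m import *
from station import arm,viewer
s=arm.observe();print(s["clock"],s["tool_pos"],s["contact_force"],row(np.array([678,-112,243.]),RD(-.5175)))
w=viewer.snapshot("wrist");pickle.dump((s,w),open("w4.pkl","wb"))
cv2.imwrite("pics/w4.png",w["frame"][:,:,::-1])
print(blobs(w,(3,150,100),(14,255,255),(150,100,500,480),100))
h=cv2.cvtColor(w["frame"],cv2.COLOR_RGB2HSV);m=cv2.inRange(h,(3,150,60),(14,255,255));m[:100]=0
c=max(cv2.findContours(m,0,1)[0],key=cv2.contourArea);print(cv2.approxPolyDP(c,3,True).reshape(-1,2).tolist(),cv2.minAreaRect(c))
X=RD(-.5175)
for z in (130,):
  for a in (-17,17):
    for b in(-5,5): print(proj(w,np.array([678,-112,z])+X@[a,b,0]))
```

```text
7.8167 [ 676.21776253 -109.9083525   243.24018877] [-1.03339869  0.33558054  0.49884433] [-0.0032 -0.0012  0.0003  0.0006  0.0006  0.0029]
[(array([305.6, 274.1]), 1249, [295, 237, 20, 73]), (array([398.7, 433.5]), 1219, [362, 413, 60, 42])]
[[423, 431], [410, 413], [362, 434], [378, 434], [381, 445], [408, 455]] ((395.4999694824219, 439.5), (38.34148025512695, 57.24961471557617), 66.80140686035156)
[[305.01384857 312.32707101]]
[[323.05927193 312.40468214]]
[[304.80000538 254.90526243]]
[[323.87224402 254.99397048]]
```

View pics/w4.png

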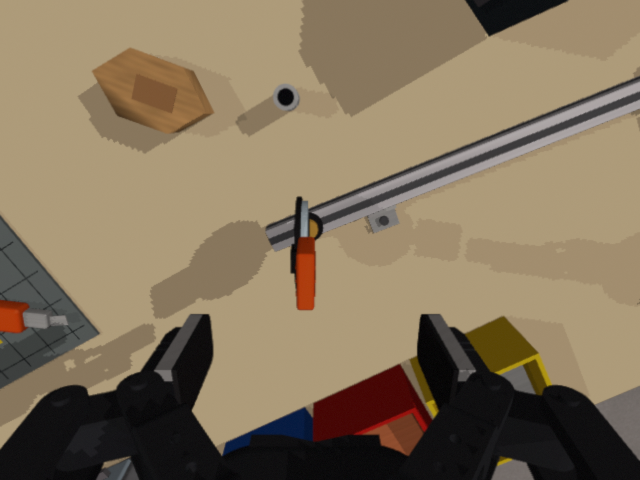

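Run:
```python
from m import *
s,w=pickle.load(open("w4.pkl","rb"))
h=cv2.cvtColor(w["frame"],cv2.COLOR_RGB2HSV);m=cv2.inRange(h,(3,150,60),(14,255,255))
for v in range(236,313,6):
    x=np.flatnonzero(m[v,285:330])+285; print(v,x.min() if len(x) else 0,x.max() if len(x) else 0,[int(h[v,k,2]) for k in (298,304,310)])
P4=onz(w,[(296.5,256),(314,256),(297,309.5),(315,309.5)],130);print(P4)
e=P4[2]-P4[0];print("yaw",np.arctan2(e[1],e[0])); e=P4[3]-P4[1];print(np.arctan2(e[1],e[0]),P4.mean(0))
```

```text
236 309 309 [23, 144, 127]
242 298 314 [77, 107, 113]
248 297 314 [91, 111, 113]
254 296 314 [134, 158, 157]
260 296 314 [154, 174, 174]
266 295 314 [153, 174, 173]
272 296 314 [154, 174, 174]
278 296 314 [152, 173, 174]
284 296 314 [153, 174, 173]
290 297 314 [152, 173, 174]
296 297 314 [152, 174, 174]
302 297 313 [150, 173, 174]
308 298 312 [148, 171, 171]
[[ 659.14893026 -112.03735546  130.        ]
 [ 663.65255539 -104.0327623   130.        ]
 [ 686.59848585 -127.73664768  130.        ]
 [ 691.47509231 -119.06791186  130.        ]]
yaw -0.5195258965401007
-0.4954387492658522 [ 675.21876595 -115.71866932  130.        ]
```

Run:
```python
from m import *
print(row(np.array([675.4,-115.6,176.]),RD(-.51)))
```

```text
[-0.0029 -0.0072  0.0857  0.0009  0.0017 -0.0015]
```

>>> step_arm(
  targets=[
    [1,-0.003,-0.0072,0.03,0.001,0.002,-0.0015],
    [1,-0.003,-0.0072,0.06,0.001,0.002,-0.0015],
    [1,-0.003,-0.0072,0.085,0.001,0.002,-0.0015],
    [1,-0.003,-0.0072,0.085,0.001,0.002,-0.0015],
    [1,-0.003,-0.0072,0.085,0.001,0.002,-0.0015],
  ],
)

```text
clock: 8.28
tool_pos: [674.4, -115.1, 176.8]
tool_rot: [[-0.873, 0.488, -0.002], [0.488, 0.873, 0.0], [0.002, -0.001, -1.0]]
contact_force: [0.2, 0.2, 0.2]
finger_gap: 85.2
gripper_force: 0.0
```

>>> step_arm(
  targets=[
    [-1,0,0,0,0,0,0],
    [-1,0,0,0,0,0,0],
    [-1,0,0,0,0,0,0],
    [-1,0,0,0,0,0,0],
    [-1,0,0,0,0,0,0],
    [-1,0,0,0,0,0,0],
    [-1,0,0,0,0,0,0],
  ],
  newtons=25,
)

```text
clock: 8.87
tool_pos: [676.6, -116.1, 177.9]
tool_rot: [[-0.873, 0.489, 0.002], [0.489, 0.873, 0.0], [-0.002, 0.001, -1.0]]
contact_force: [0.0, 2.0, 1.4]
finger_gap: 9.5
gripper_force: 29.5
```

Run:
```python
from m import *
from station import arm
s=arm.observe();print(s["clock"],s["tool_pos"],s["contact_force"],s["wrist_torque"],s["finger_gap"],s["gripper_force"],"yaw",np.arctan2(-s["tool_rot"][0,1],s["tool_rot"][1,1]),s["qpos"])
```

```text
8.8667 [ 676.57063252 -116.13344411  177.90364637] [0.02269336 2.03703331 1.36976532] [ 0.25257159 -0.05910941 -0.04220025] 9.497091248661494 29.49245184659958 yaw -0.5104518556053387 [-2.67857001e-01  4.79572507e-01  3.66711044e-01  1.45575045e+00
  7.11671765e-04  2.42596817e-01]
```

>>> step_arm(
  targets=[
    [-1,0,0,0,0,0,-0.05],
    [-1,0,0,0,0,0,-0.1],
    [-1,0,0,0,0,0,-0.15],
    [-1,0,0,0,0,0,-0.2],
    [-1,0,0,0,0,0,-0.25],
    [-1,0,0,0,0,0,-0.25],
    [-1,0,0,0,0,0,-0.25],
  ],
)

```text
clock: 9.45
tool_pos: [676.6, -116.0, 177.9]
tool_rot: [[-0.993, 0.119, 0.003], [0.119, 0.993, 0.0], [-0.002, 0.001, -1.0]]
contact_force: [1.6, 0.5, 3.1]
finger_gap: 9.1
gripper_force: 29.7
```

```bash
cat > st.py <<'E'
from m import *
from station import arm
s=arm.observe();print(s["clock"],s["tool_pos"],s["contact_force"],s["wrist_torque"],s["finger_gap"],s["gripper_force"],"yaw",np.arctan2(-s["tool_rot"][0,1],s["tool_rot"][1,1]))
E
python3 st.py
```

```text
9.45 [ 676.64321951 -115.96179574  177.94377055] [1.59453461 0.46369568 3.08248365] [ 0.49788877 -0.17420837 -0.03944824] 9.06995789038853 29.683245420455933 yaw -0.11955015230040737
```

Remaining 0.193+0.1195=0.3125 rad → 0.199.

>>> step_arm(
  targets=[
    [-1,0,0,0,0,0,-0.05],
    [-1,0,0,0,0,0,-0.1],
    [-1,0,0,0,0,0,-0.15],
    [-1,0,0,0,0,0,-0.199],
    [-1,0,0,0,0,0,-0.199],
    [-1,0,0,0,0,0,-0.199],
    [-1,0,0,0,0,0,-0.199],
  ],
)

```text
clock: 10.03
tool_pos: [676.6, -115.8, 177.9]
tool_rot: [[-0.981, -0.192, 0.002], [-0.192, 0.981, 0.001], [-0.002, 0.0, -1.0]]
contact_force: [1.9, 4.6, 3.8]
finger_gap: 9.6
gripper_force: 29.8
```

```bash
python3 st.py
python3 - <<'E'
from m import *
from station import viewer
w=viewer.snapshot("wrist");t=viewer.snapshot("top");s=viewer.snapshot("scene")
pickle.dump((w,t,s),open("w5.pkl","wb"))
a=cv2.resize(s["frame"][200:350,230:430],(800,600),interpolation=cv2.INTER_CUBIC)
b=cv2.resize(t["frame"][110:210,270:403],(400,300),interpolation=cv2.INTER_CUBIC)
a[300:,400:]=b[:, :]
cv2.imwrite("pics/w5.png",np.vstack([np.hstack([w["frame"],np.zeros((480,0,3),np.uint8)])])[:,:,::-1]);cv2.imwrite("pics/s5.png",a[:,:,::-1])
E
```

```text
10.0333 [ 676.59980654 -115.79993075  177.90042018] [1.9480556  4.56079963 3.84588786] [ 0.87261971 -0.31703909 -0.05539388] 9.557044790293638 29.841094315052032 yaw 0.19285632781875844
```

View pics/s5.png

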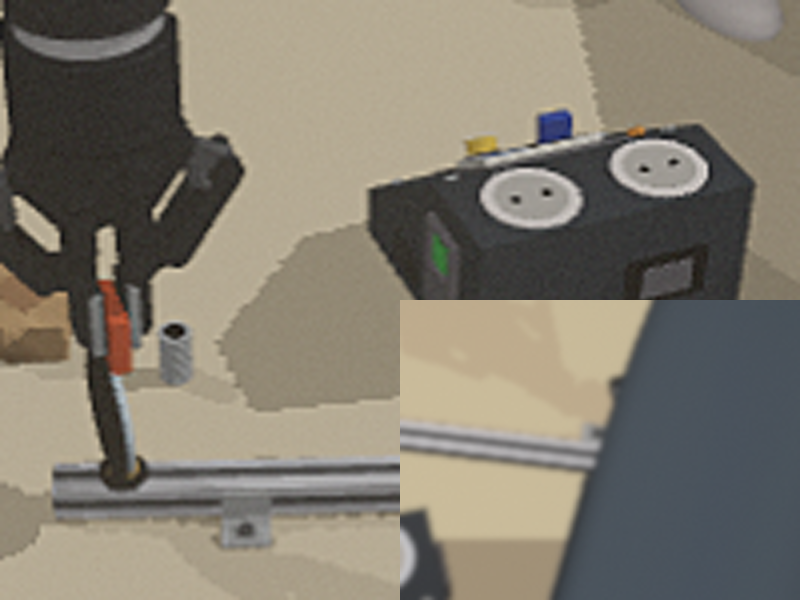

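View pics/w5.png

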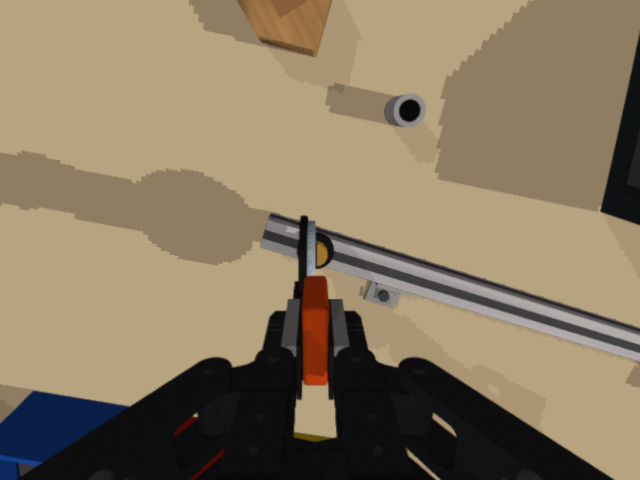

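Run:
```python
from station import ticket
print(ticket.hand_in())
```

```text
the job is handed in; nothing more can be done
None
```

I pressed the test button and the lever dropped. I then lifted the lever until it latched, and the green flag is back in the window. The mirror is held by its handle at the angle I worked out to show the flag mid-mirror, though I could not check that in the rail camera's own picture, and the job is handed in.

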